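# Sweep the slotted masses into the tray

## Robot

A 7-joint arm with a two-finger parallel gripper is mounted at the origin on the work surface. World frame = base frame: x ahead of the robot, y to its left, z up, the work surface at z = 0. Lengths are in mm, angles in rad, forces in N, time in s.
With the tool pointing down it reaches from about 425 to 1025 mm from the base axis. Payload 9.4 kg.
Tool frame: the origin (TCP) lies at the very end of the fingers, on their centre line; the grasp point (between the pads) lies arm.grasp_offset behind it (arm.grasp_offset is the distance from the TCP to the grasp point, in mm); z points along the fingers, y is the line along which they close (so a half turn about z gives the same grasp; the last joint's range is limited). The gripper opens to 93 mm and grips with 3 to 60 N. Pads are 15 mm wide; open, the fingers measure 128 mm over their backs; the gripper's body (75 mm by 188 mm) begins 65 mm behind the grasp point.
Start: joints at [1.137, 0.599, -0.003, 1.599, 0.002, 0.943, -0.08], TCP at [253.216, -679.342, 218.618] pointing down, gripper open.
Joint ranges: [-2.57, 2.57], [-0.35, 1.97], [-1.29, 1.29], [0.11, 2.56], [-1.05, 4.19], [0.11, 1.86], [-2.63, 2.63]. Speed limits (rad/s): [2.22, 2.22, 3.01, 3.01, 3.14, 3.14, 3.14].

## Interface

Orientations are given as a unit quaternion [w, x, y, z].
In Python, from rig import arm gives the robot as it stands.
- The arm moves only by the tool jog_arm, never from a script. Its argument "steps" is a list of rows, each a list of 7 numbers: the shift along the tool's x, y, z in cm, then the turn, a rotation vector about the tool's x, y, z in degrees, then the gripper command: -1 is shut, 1 is fully open, values between are in proportion. A call has 1 to 12 rows; each row is the pose to reach, as a shift and turn from the pose commanded when the call began, along the tool's axes at that moment; what a row does not reach only later rows make up. A row lasts 1/10 s, in which the tool goes at most 50 mm and 8.59 degrees, less where a joint would pass 70% of its speed; a pose out of reach is approached as far as the arm can. A call with a gripper value outside its range is refused whole. The fingers move at their own pace and stop on an object; the grip force is fixed at half the most. Time passes only in rows, so rows that repeat a pose let the fingers close. It gives the time, the measured TCP pose, the force, the opening and the grip force at its end, in the units of the state.
- arm.observe(): the state, without advancing time (a new reading comes with each control period).
- arm.read_camera(name): name is "scene" or "side" or "wrist"; returns a dict with "img" (400x640x3 uint8, red, green, blue), "depth" (400x640 float32, mm along the optical axis (not along the pixel's ray), 0 where there is no reading), "intrinsics" (3x3 intrinsics, pixels), "view" (4x4, takes a point from world to camera coordinates). Camera axes: x right, y down, z forward; pixel columns grow to the right and rows downward; lengths in mm; the calibration is good to about 2 mm. A picture is of the moment at which its call begins.
- arm.sign_off(): hands the job in; it is judged then, once.
The state is a dict: "clock": time; "joints": joint angles; "joint_vel": joint speeds; "tau": joint torques, N m; "tcp_pos": TCP position; "orientation": TCP orientation; "wrist_force": force on the tool from outside, world axes, zero at the start; "wrist_torque": the same for the moment, N m; "grip_width": finger opening in mm; "finger_force": force on a finger pad.
Only numpy, scipy, OpenCV 4.12 (cv2) and the standard library are available. Lean on these libraries where they do the work, as an engineer would, in place of code of your own. Each camera call takes 0.05 s, during which the arm holds its last target. There are 200 camera calls.

## Task

With the fingers, sweep the three flat slotted steel masses across the white deck and off its edge into the plain blue tray beside it, not the one with compartments. Do not pick any of them up, and leave the upright steel slug, the rubber stopper, the brass knob weight and the brown bottle and white jar on the bench standing where they are.

Things in the scene. Friction and masses are not known exactly. Their poses are not given: they have to be found in the camera images.
- deck: fixed white platform standing on the bench, 340 (x) x 240 (y) x 50 mm high, flat top without rims. Origin: centre of its underside, on the bench; x along its long side, y towards one of the trays, which stand against its two long sides (its +y and -y sides).
- tray: plain blue open tray without partitions, fixed, 340 (x) x 130 (y) x 42 mm high, walls and floor 5 mm. Stands beside one long side of the deck, parallel to it, with a 4 mm gap; its rim is 8 mm lower than the deck top. Either side of the deck. Origin: centre of its underside, on the bench; axes parallel to the deck's.
- divided_tray: blue tray of the same outer size and make, but partitioned into six compartments; fixed, on the deck's other long side. Not to be used. Origin: centre of its underside.
- mass1_center (a point): one of three equal slotted masses: flat round dark steel disc, 36 mm across, 14 mm thick, with a narrow light slot, about 75 to 155 g, lying loose and flat on the deck. The four round things in the middle of the deck (three masses and the slug) stand in four lanes about 62 mm apart along the deck's x, in any order. This point is the disc's centre, 7 mm above its underside.
- mass2_center (a point): one of three equal slotted masses: flat round dark steel disc, 36 mm across, 14 mm thick, with a narrow light slot, about 75 to 155 g, lying loose and flat on the deck. The four round things in the middle of the deck (three masses and the slug) stand in four lanes about 62 mm apart along the deck's x, in any order. This point is the disc's centre, 7 mm above its underside.
- mass3_center (a point): one of three equal slotted masses: flat round dark steel disc, 36 mm across, 14 mm thick, with a narrow light slot, about 75 to 155 g, lying loose and flat on the deck. The four round things in the middle of the deck (three masses and the slug) stand in four lanes about 62 mm apart along the deck's x, in any order. This point is the disc's centre, 7 mm above its underside.
- mass1: the same disc, origin at the centre of its underside, z up through the disc.
- mass2: the same disc, origin at the centre of its underside, z up through the disc.
- mass3: the same disc, origin at the centre of its underside, z up through the disc.
- slug: dark steel cylinder standing upright on the deck among the masses, 24 mm across, 45 mm high, loose; leave it. Origin: centre of its underside.
- stopper: black rubber stopper standing on the deck near its end towards the robot, 22 mm across at the foot, 26 mm high, loose; leave it. Origin: centre of its underside.
- knob_weight: brass weight with a knob on top standing on the deck near its end away from the robot, 22 mm across, 41 mm high, loose; leave it. Origin: centre of its underside.
- reagent_bottle: brown glass bottle, 60 mm across, 120 mm high, right of the trays, loose bystander. Origin: centre of its underside.
- jar: white jar, 64 mm across, 75 mm high, left of the trays, loose bystander. Origin: centre of its underside.

How it is judged:
By the outcome, as a careful person would: the job done as asked, in the order asked, and still so for the second after the job is handed in, with the robot touching nothing.
It also fails if it takes over 54 s, if anything falls off the work surface, if the arm or the gripper's body presses on something with over 40 N, if the wrist force passes 120 N, or if a joint passes its speed limit or range.

## Working session

There is one attempt and no reset: what is moved stays moved. The work goes in short steps, Python scripts to look and compute and a tool call to move; the robot and the scene stay as the last step left them, time stands still between calls to the robot, and variables do not carry over. Pictures are saved under pics/ and viewed, at most 10 in all, crops included, and the job is handed in when it is done.

Besides the shell and the picture viewer there is one more tool, called after "Emit:" by a JSON object that holds its "name" and its "arguments", one argument or row to a line. jog_arm: Moves the arm, as the interface text tells. Its arguments: {"type":"object","properties":{"steps":{"type":"array","items":{"type":"array","items":{"type":"number"}}}},"required":["steps"]}

```bash
mkdir -p pics; python3 - <<'E'
from rig import arm
import cv2,pickle
d={}
for n in("scene","side"):
    c=arm.read_camera(n);d[n]=c;cv2.imwrite(f"pics/{n}0.png",c["img"][:,:,::-1])
pickle.dump(d,open("d0.pkl","wb"))
s=arm.observe();print(s["clock"],s["tcp_pos"],s["orientation"],s["grip_width"],arm.grasp_offset)
E
```

```text
0.1 [ 253.04009212 -678.95539717  217.8608352 ] [-6.56833270e-04  9.84124784e-01  1.77476596e-01 -1.91811337e-04] 92.8093157737808 18.8
```

View pics/scene0.png

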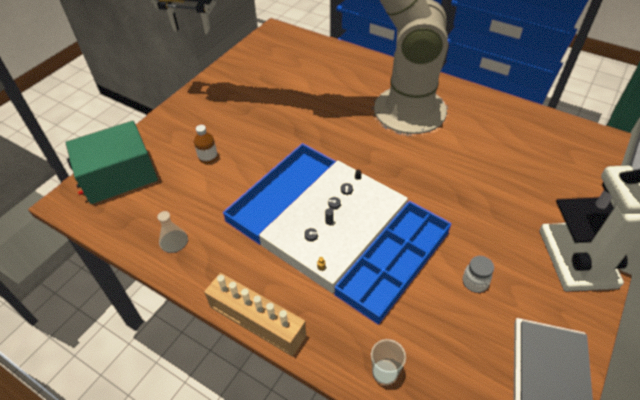

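View pics/side0.png

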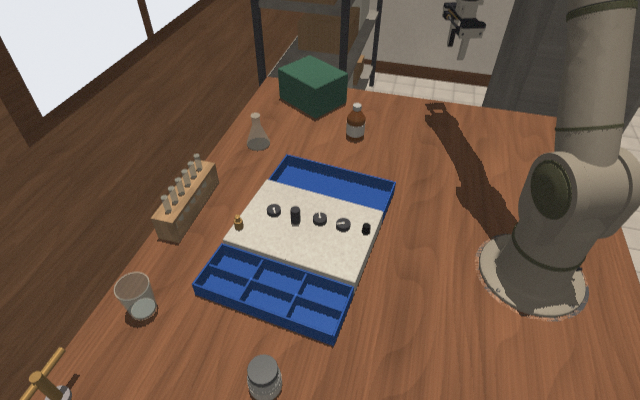

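Scene view: the plain tray is at (280,190), the masses at (347,188), (334,203) and (311,235), the slug at (329,216), the stopper at (358,175) and the knob at (321,263). The plain tray is on the bottle side (−y). Next I measure positions.

```bash
cat > h.py <<'E'
import numpy as np,cv2
def cast(c,uv,z):
    K,V=c["intrinsics"],c["view"];R,t=V[:3,:3],V[:3,3]
    o=-R.T@t; r=(R.T@np.linalg.inv(K)@np.c_[np.reshape(uv,(-1,2)),np.ones(np.size(uv)//2)].T).T
    return o+r*((z-o[2])/r[:,2])[:,None]
def pts(c):
    h,w=c["depth"].shape;u,v=np.meshgrid(np.arange(w),np.arange(h));D=c["depth"]
    P=np.stack([u,v,np.ones_like(u)],-1)@np.linalg.inv(c["intrinsics"]).T*D[...,None]
    return (P-c["view"][:3,3])@c["view"][:3,:3]
E
python3 - <<'E'
from h import *
import pickle
np.set_printoptions(precision=1,suppress=True)
d=pickle.load(open("d0.pkl","rb"))
for n,ctr in(("scene",(335,220)),("side",(305,230))):
    c=d[n];hsv=cv2.cvtColor(c["img"],cv2.COLOR_RGB2HSV);P=pts(c)
    w=((hsv[...,1]<70)&(hsv[...,2]>120)&(P[...,2]>35)&(P[...,2]<65)&(c["depth"]>0)).astype(np.uint8)
    k,l,s,ce=cv2.connectedComponentsWithStats(w);i=1+np.argmax(s[1:,4]);m=(l==i).astype(np.uint8)
    cs,_=cv2.findContours(m,cv2.RETR_EXTERNAL,cv2.CHAIN_APPROX_NONE)
    hull=cv2.convexHull(max(cs,key=cv2.contourArea))
    T=cast(c,hull.reshape(-1,2).astype(float),50)[:,:2].astype(np.float32)
    print(n,s[i],"deck rect",cv2.minAreaRect(T),"z",np.median(P[m>0][:,2]))
    print(cv2.boxPoints(cv2.minAreaRect(T)))
    hm=cv2.fillConvexPoly(np.zeros_like(m),hull,1)
    hm=cv2.dilate(hm,np.ones((3,3)))
    b=((hm>0)&(m==0)&(hsv[...,2]<150)&~((hsv[...,0]>100)&(hsv[...,0]<125)&(hsv[...,1]>150))).astype(np.uint8)
    k,l,s,ce=cv2.connectedComponentsWithStats(b)
    for i in range(1,k):
        if s[i,4]>25:
            q=P[(l==i)];top=q[q[:,2]>q[:,2].max()-6]
            print(s[i],ce[i],"z57",cast(c,ce[i],57)[0,:2],"z72",cast(c,ce[i],72)[0,:2],"zmax",q[:,2].max(),"topmean",top.mean(0))
E
```

```text
scene [ 259  161  148  126 8850] deck rect ((558.367431640625, 37.05255889892578), (246.7319793701172, 347.11187744140625), 83.82301330566406) z 50.401670901180466
[[ 372.5  -66.9]
 [ 717.6 -104.3]
 [ 744.2  141. ]
 [ 399.1  178.4]]
[355 169   7  10  54] [357.9 174. ] z57 [397.   17.4] z72 [409.6  23.7] zmax 1093.4071277730657 topmean [1272.2  452.6 1093.4]
[341 184  12  11  87] [346.2 188.8] z57 [462.2  16.9] z72 [474.   23.2] zmax 69.99223243422632 topmean [464.3  18.6  65.7]
[325 198  16  27 213] [331.3 210.9] z57 [550.7  21.7] z72 [561.1  27.9] zmax 99.21104478924768 topmean [582.   33.6  95.6]
[369 218  24  28  41] [380.9 231. ] z57 [542.5 164.8] z72 [553.1 168.9] zmax 1093.4071277730657 topmean [1272.2  452.6 1093.4]
[305 229  13  12 100] [310.2 235. ] z57 [646.5  16.1] z72 [655.5  22.4] zmax 71.5379446880279 topmean [648.1  18.8  67. ]
[258 235  83  53 237] [299.2 264.9] z57 [736.4  41.5] z72 [744.1  47.4] zmax 1093.4071277730657 topmean [1272.2  452.6 1093.4]
[347 247  21  23  34] [356.9 258.5] z57 [647.5 152.9] z72 [656.6 157.2] zmax 41.72811046180653 topmean [639.4 146.1  3
[... 633 characters left out ...]
57 [585.   22.4] z72 [580.2  36. ] zmax 831.5269519384259 topmean [336.3 723.8 831.5]
[313 213  14  13 145] [319.5 219.2] z57 [521.7  17. ] z72 [518.1  30.7] zmax 67.04832059922421 topmean [521.2  17.2  63. ]
[222 212 162  72 366] [316.9 257. ] z57 [495.9 134.8] z72 [492.8 146.2] zmax 49.70272757184147 topmean [524.5 141.6  45.6]
[231 218  12  13  85] [238.  224.2] z57 [712.4  88.2] z72 [705.1 100.6] zmax 88.86504863654494 topmean [707.3  95.7  86. ]
[336 218  15  14 143] [343.  224.9] z57 [460.4  20.1] z72 [458.   33.8] zmax 831.5269519384259 topmean [336.3 723.8 831.5]
[362 223   8  12  84] [365.7 228.7] z57 [403.7  17.4] z72 [402.4  31.1] zmax 77.03485509250866 topmean [403.2  23.4  74.6]
```

```bash
cat >> h.py <<'E'
from scipy.spatial.transform import Rotation as Rn
C=np.array([554.,38.]);a=np.radians(-6.25);X=np.array([np.cos(a),np.sin(a)]);Y=np.array([-X[1],X[0]])
def world(x,y,z):return np.r_[C+x*X+y*Y,z]
Rt=np.c_[np.r_[-Y,0],np.r_[X,0],[0,0,-1]]
def plan(arm,*T):
    s=arm.observe();q=s["orientation"];R=Rn.from_quat(np.r_[q[1:],q[0]]).as_matrix()
    print("t",s["clock"],"tcp",s["tcp_pos"].round(1),"det",np.linalg.det(Rt).round(2))
    print("rot",np.degrees(Rn.from_matrix(R.T@Rt).as_rotvec()).round(2))
    for t in T:print(t,(R.T@(world(*t)-s["tcp_pos"])/10).round(2))
E
python3 - <<'E'
from h import *
from rig import arm
plan(arm,(-90,12,150))
E
```

```text
t 0.1 tcp [ 253.  -679.   217.9] det -1.0Traceback (most recent call last):
  File "<stdin>", line 3, in <module>
  File "h.py", line 17, in plan
    print("rot",np.degrees(Rn.from_matrix(R.T@Rt).as_rotvec()).round(2))
                           ~~~~~~~~~~~~~~^^^^^^^^
  File "scipy/spatial/transform/_rotation.pyx", line 1143, in scipy.spatial.transform._rotation.Rotation.from_matrix
ValueError: Non-positive determinant (left-handed or null coordinate frame) in rotation matrix 0: [[-4.49250956e-01  8.93405595e-01  1.44387514e-04]
 [ 8.93404865e-01  4.49250369e-01  1.36089585e-03]
 [-1.15096582e-03 -7.40380268e-04  9.99999064e-01]].
```

```bash
sed -i 's/np.r_\[-Y,0\]/np.r_[Y,0]/' h.py
python3 - <<'E'
from h import *
from rig import arm
plan(arm,(-90,12,180),(-90,12,220))
E
```

```text
t 0.1 tcp [ 253.  -679.   217.9] det 1.0
rot [-7.00e-02 -4.00e-02 -6.33e+01]
(-90, 12, 180) [ 45.74 -61.78   3.86]
(-90, 12, 220) [ 45.74 -61.78  -0.14]
```

Emit:
{"name": "jog_arm", "arguments": {
  "steps": [
    [45.7, -61.8, 0, 0, 0, -63.3, -0.57],
    [45.7, -61.8, 0, 0, 0, -63.3, -0.57],
    [45.7, -61.8, 0, 0, 0, -63.3, -0.57],
    [45.7, -61.8, 0, 0, 0, -63.3, -0.57],
    [45.7, -61.8, 0, 0, 0, -63.3, -0.57],
    [45.7, -61.8, 0, 0, 0, -63.3, -0.57],
    [45.7, -61.8, 0, 0, 0, -63.3, -0.57],
    [45.7, -61.8, 0, 0, 0, -63.3, -0.57],
    [45.7, -61.8, 0, 0, 0, -63.3, -0.57],
    [45.7, -61.8, 0, 0, 0, -63.3, -0.57],
    [45.7, -61.8, 0, 0, 0, -63.3, -0.57],
    [45.7, -61.8, 0, 0, 0, -63.3, -0.57]
  ]
}}

```text
clock: 1.3
tcp_pos: [419.0, -100.9, 218.7]
orientation: [0.0, 0.745, 0.667, -0.0]
wrist_force: [1.3, -0.2, -0.6]
grip_width: 20.1
finger_force: 0.0
```

```bash
python3 - <<'E'
from h import *
from rig import arm
plan(arm,(-90,12,150))
E
```

```text
t 1.3 tcp [ 419.  -100.9  218.7] det 1.0
rot [ 0.01  0.01 -0.04]
(-90, 12, 150) [16.48  2.89  6.87]
```

Emit:
{"name": "jog_arm", "arguments": {
  "steps": [
    [16.5, 2.9, 3, 0, 0, 0, -0.57],
    [16.5, 2.9, 3, 0, 0, 0, -0.57],
    [16.5, 2.9, 3, 0, 0, 0, -0.57],
    [16.5, 2.9, 3, 0, 0, 0, -0.57],
    [16.5, 2.9, 3, 0, 0, 0, -0.57],
    [16.5, 2.9, 3, 0, 0, 0, -0.57],
    [16.5, 2.9, 3, 0, 0, 0, -0.57]
  ]
}}

```text
clock: 2.0
tcp_pos: [465.4, 56.7, 188.6]
orientation: [0.0, 0.745, 0.667, -0.0]
wrist_force: [0.1, -1.0, 0.9]
grip_width: 19.8
finger_force: 0.0
```

```bash
python3 - <<'E'
from h import *
from rig import arm
c=arm.read_camera("wrist");cv2.imwrite("pics/w1.png",c["img"][:,:,::-1])
P=lambda w,z:(lambda q:(q[:2]/q[2]).round(0))(c["intrinsics"]@(c["view"][:3,:3]@np.r_[w,z]+c["view"][:3,3]))
for n,w,z in(("A",(461,18.5),64),("B",(521.5,17.2),64),("slug",(582,27),95),("C",(645,17.5),64),("stop",(403,20),76)):print(n,P(w,z))
plan(arm,(-90,12,80),(-90,12,55))
E
```

```text
A [319. 230.]
B [382. 225.]
slug [459. 219.]
C [512. 211.]
stop [257. 240.]
t 2.05 tcp [465.5  56.6 188.7] det 1.0
rot [-0.01  0.04 -0.13]
(-90, 12, 80) [ 0.33  0.   10.87]
(-90, 12, 55) [ 0.33  0.   13.37]
```

View pics/w1.png

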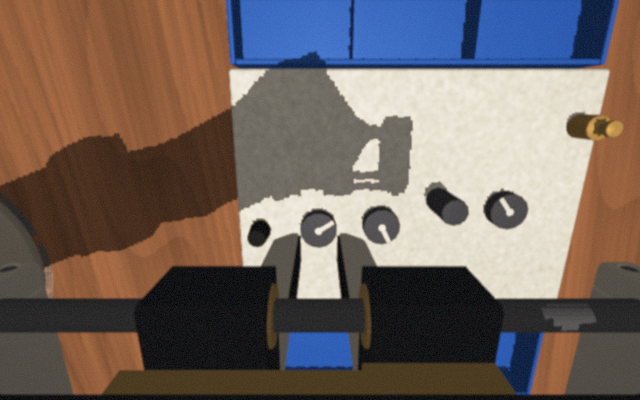

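Masses A and B are at (319,229) and (381,225), matching the prediction. The slug is at (453,210), C at (506,209). The fingers stand behind A, so I lower them and sweep.

Emit:
{"name": "jog_arm", "arguments": {
  "steps": [
    [0.3, 0, 4, 0, 0, 0, -0.57],
    [0.3, 0, 8, 0, 0, 0, -0.57],
    [0.3, 0, 11, 0, 0, 0, -0.57],
    [0.3, 0, 12.5, 0, 0, 0, -0.57],
    [0.3, 0, 13.4, 0, 0, 0, -0.57],
    [0.3, 0, 13.4, 0, 0, 0, -0.57],
    [-0.7, 0, 13.4, 0, 0, 0, -0.57],
    [-1.2, 0, 13.4, 0, 0, 0, -0.57],
    [-2, 0, 13.4, 0, 0, 0, -0.57],
    [-3, 0, 13.4, 0, 0, 0, -0.57],
    [-4, 0, 13.4, 0, 0, 0, -0.57],
    [-5, 0, 13.4, 0, 0, 0, -0.57]
  ]
}}

```text
clock: 3.25
tcp_pos: [460.5, 7.7, 54.9]
orientation: [0.0, 0.745, 0.667, 0.0]
wrist_force: [0.4, 2.4, 2.1]
grip_width: 19.9
finger_force: 1.3
```

Emit:
{"name": "jog_arm", "arguments": {
  "steps": [
    [-1, 0, 0, 0, 0, 0, -0.57],
    [-2, 0, 0, 0, 0, 0, -0.57],
    [-3, 0, 0, 0, 0, 0, -0.57],
    [-4, 0, 0, 0, 0, 0, -0.57],
    [-5, 0, 0, 0, 0, 0, -0.57],
    [-6, 0, 0, 0, 0, 0, -0.57],
    [-7, 0, 0, 0, 0, 0, -0.57],
    [-8, 0, 0, 0, 0, 0, -0.57],
    [-9, 0, 0, 0, 0, 0, -0.57],
    [-9.4, 0, 0, 0, 0, 0, -0.57],
    [-9.4, 0, 0, 0, 0, 0, -0.57],
    [-9.4, 0, -5, 0, 0, 0, -0.57]
  ]
}}

```text
clock: 4.45
tcp_pos: [448.0, -84.1, 100.5]
orientation: [-0.004, 0.744, 0.668, -0.003]
wrist_force: [1.0, -1.1, -0.2]
grip_width: 19.8
finger_force: 0.0
```

```bash
python3 - <<'E'
from h import *
from rig import arm
c=arm.read_camera("scene");cv2.imwrite("pics/s2.png",cv2.resize(c["img"][120:320,200:470,::-1],None,fx=2.5,fy=2.5))
plan(arm,(-30,20,150))
E
```

```text
t 4.5 tcp [450.3 -84.3 109.1] det 1.0
rot [-0.04  0.03  0.08]
(-30, 20, 150) [15.28  6.   -4.1 ]
```

View pics/s2.png

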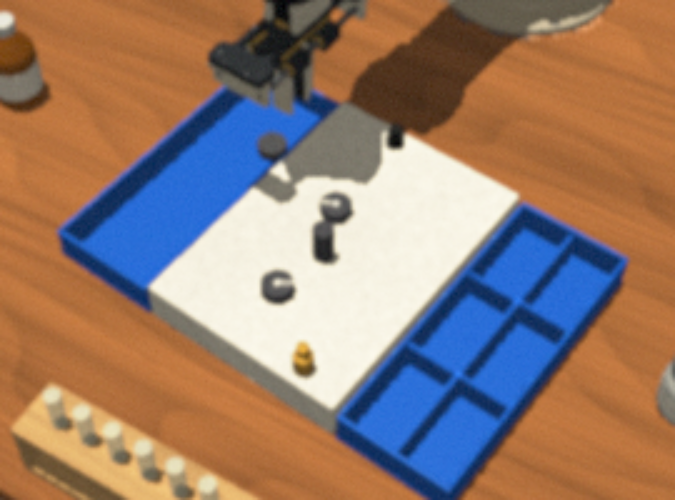

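Disc A is at crop (272,146), beside the tray's deck-side wall. It may be leaning there, so I check its height.

```bash
python3 - <<'E'
from h import *
from rig import arm
np.set_printoptions(precision=0,suppress=True)
for n in("scene","side"):
    c=arm.read_camera(n);P=pts(c);Q=P[...,:2]-C;x=Q@X;y=Q@Y;v=c["img"].max(-1)
    m=(v<110)&(c["img"].std(-1)<15)&(x>-125)&(x<-40)&(y<-100)&(y>-220)&(P[...,2]<75)
    print(n,m.sum());print(np.percentile(np.c_[x[m],y[m],P[m][:,2]],[5,25,50,75,95],axis=0))
    vv,uu=np.nonzero(m);print(uu.mean(),vv.mean())
    if n=="side":cv2.imwrite("pics/sd3.png",cv2.resize(c["img"][140:260,250:420,::-1],None,fx=4,fy=4))
E
```

```text
scene 100
[[-102. -175.   13.]
 [ -90. -167.   18.]
 [ -83. -159.   20.]
 [ -76. -150.   23.]
 [ -64. -119.   52.]]
310.43 178.1
side 249
[[-120. -174.   15.]
 [-101. -158.   18.]
 [ -88. -115.   47.]
 [ -75. -107.   49.]
 [ -53. -102.   51.]]
353.6787148594378 203.71485943775102
```

View pics/sd3.png

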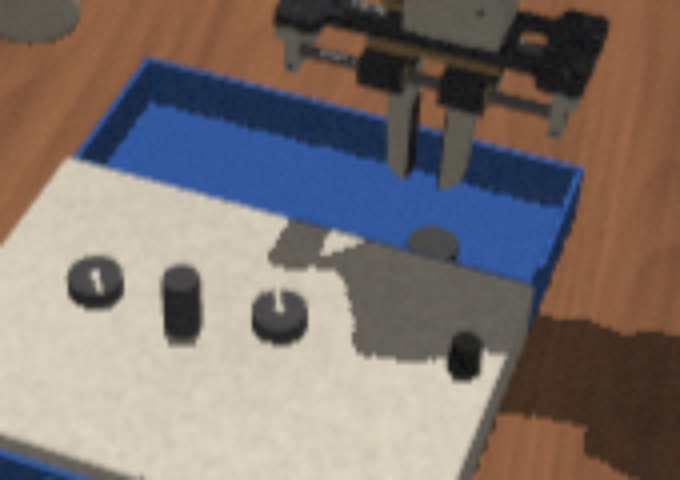

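Disc A lies flat on the tray floor (top about z = 20, y ≈ −160). Next is B.

Emit:
{"name": "jog_arm", "arguments": {
  "steps": [
    [0, 0, -3, 0, 0, 0, -0.57],
    [4, 2, -3, 0, 0, 0, -0.57],
    [9, 4, -3, 0, 0, 0, -0.57],
    [14.7, 6, -3, 0, 0, 0, -0.57],
    [14.7, 6, -3, 0, 0, 0, -0.57],
    [14.7, 6, -3, 0, 0, 0, -0.57],
    [14.7, 6, 1, 0, 0, 0, -0.57],
    [14.7, 6, 4, 0, 0, 0, -0.57],
    [14.7, 6, 5, 0, 0, 0, -0.57],
    [14.7, 6, 5.4, 0, 0, 0, -0.57],
    [14.7, 6, 5.4, 0, 0, 0, -0.57]
  ]
}}

```text
clock: 5.7
tcp_pos: [524.9, 53.5, 51.1]
orientation: [0.0, 0.745, 0.667, -0.001]
wrist_force: [-0.7, 0.1, 0.5]
grip_width: 19.8
finger_force: 0.0
```

```bash
python3 - <<'E'
from h import *
from rig import arm
plan(arm,(-30,-40,55),(-30,-135,55))
E
```

```text
t 5.7 tcp [524.9  53.5  51.1] det 1.0
rot [-0.06  0.09 -0.04]
(-30, -40, 55) [-5.23  0.06 -0.39]
(-30, -135, 55) [-14.73   0.07  -0.37]
```

Emit:
{"name": "jog_arm", "arguments": {
  "steps": [
    [0, 0, -0.4, 0, 0, 0, -0.57],
    [-0.7, 0, -0.4, 0, 0, 0, -0.57],
    [-1.2, 0, -0.4, 0, 0, 0, -0.57],
    [-2, 0, -0.4, 0, 0, 0, -0.57],
    [-3, 0, -0.4, 0, 0, 0, -0.57],
    [-4, 0, -0.4, 0, 0, 0, -0.57],
    [-5, 0, -0.4, 0, 0, 0, -0.57],
    [-6, 0, -0.4, 0, 0, 0, -0.57]
  ]
}}

```text
clock: 6.5
tcp_pos: [519.2, -5.9, 54.6]
orientation: [-0.0, 0.745, 0.667, 0.0]
wrist_force: [0.2, 3.0, 2.0]
grip_width: 20.0
finger_force: 1.3
```

Emit:
{"name": "jog_arm", "arguments": {
  "steps": [
    [-1, 0, 0, 0, 0, 0, -0.57],
    [-2, 0, 0, 0, 0, 0, -0.57],
    [-3, 0, 0, 0, 0, 0, -0.57],
    [-4, 0, 0, 0, 0, 0, -0.57],
    [-5, 0, 0, 0, 0, 0, -0.57],
    [-6, 0, 0, 0, 0, 0, -0.57],
    [-7, 0, 0, 0, 0, 0, -0.57],
    [-8, 0, 0, 0, 0, 0, -0.57],
    [-8.7, 0, 0, 0, 0, 0, -0.57],
    [-8.7, 0, 0, 0, 0, 0, -0.57],
    [-8.7, 0, -5, 0, 0, 0, -0.57],
    [-8.7, 0, -9, 0, 0, 0, -0.57]
  ]
}}

```text
clock: 7.7
tcp_pos: [509.2, -90.8, 145.3]
orientation: [-0.001, 0.744, 0.668, -0.001]
wrist_force: [-0.0, -0.6, -0.1]
grip_width: 19.8
finger_force: 0.0
```

```bash
python3 - <<'E'
from h import *
from rig import arm
np.set_printoptions(precision=0,suppress=True)
for n in("scene","side"):
    c=arm.read_camera(n);P=pts(c);Q=P[...,:2]-C;x=Q@X;y=Q@Y;v=c["img"].max(-1)
    for nm,lo,hi,a,b in(("tray",-170,170,-250,-129),("deck",20,130,-80,60)):
        m=((v<110)&(c["img"].std(-1)<15)&(x>lo)&(x<hi)&(y<b)&(y>a)&(P[...,2]<105)).astype(np.uint8)
        k,l,s,ce=cv2.connectedComponentsWithStats(m)
        for i in range(1,k):
            if s[i,4]>30:q=l==i;print(n,nm,s[i,4],ce[i],np.median(np.c_[x[q],y[q],P[q][:,2]],axis=0), "z57xy",(lambda w:np.r_[w@X,w@Y])(cast(c,ce[i],57)[0,:2]-C))
plan(arm,(90,30,140),(90,30,55))
E
```

```text
scene tray 80 [309. 178.] [ -84. -162.   19.] z57xy [ -57. -139.]
scene tray 88 [296. 190.] [ -25. -163.   19.] z57xy [  -0. -139.]
scene deck 99 [329. 217.] [34.  3. 83.] z57xy [18. -9.]
scene deck 85 [310. 235.] [100.  -8.  64.] z57xy [ 96. -11.]
side tray 85 [338. 195.] [ -31. -165.   18.] z57xy [ -43. -125.]
side tray 84 [358. 201.] [ -90. -164.   18.] z57xy [ -99. -125.]
side deck 133 [273. 210.] [89. -5. 62.] z57xy [91. -9.]
side deck 111 [294. 215.] [27.  9. 83.] z57xy [ 36. -12.]
t 7.8 tcp [512. -91. 149.] det 1.0
rot [ 0. -0.  0.]
(90, 30, 140) [16. 12.  1.]
(90, 30, 55) [16. 12.  9.]
```

A and B both lie on the tray floor. C is at deck (92, −10).

Emit:
{"name": "jog_arm", "arguments": {
  "steps": [
    [5, 4, 0, 0, 0, 0, -0.57],
    [9, 7, 0, 0, 0, 0, -0.57],
    [13, 10, 0, 0, 0, 0, -0.57],
    [16.3, 12, 0, 0, 0, 0, -0.57],
    [16.3, 12, 0, 0, 0, 0, -0.57],
    [16.3, 12, 0, 0, 0, 0, -0.57],
    [16.3, 12, 4, 0, 0, 0, -0.57],
    [16.3, 12, 7, 0, 0, 0, -0.57],
    [16.3, 12, 8.5, 0, 0, 0, -0.57],
    [16.3, 12, 9, 0, 0, 0, -0.57],
    [16.3, 12, 9, 0, 0, 0, -0.57]
  ]
}}

```text
clock: 8.9
tcp_pos: [646.5, 56.8, 54.5]
orientation: [-0.0, 0.745, 0.667, -0.0]
wrist_force: [-0.3, -0.1, 1.0]
grip_width: 20.4
finger_force: 0.0
```

```bash
python3 - <<'E'
from h import *
from rig import arm
plan(arm,(92,-40,55),(92,-135,55))
E
```

```text
t 8.9 tcp [646.5  56.8  54.5] det 1.0
rot [-0.04  0.02 -0.04]
(92, -40, 55) [-6.88  0.22 -0.04]
(92, -135, 55) [-16.38   0.22  -0.04]
```

Emit:
{"name": "jog_arm", "arguments": {
  "steps": [
    [-0.7, 0.1, 0, 0, 0, 0, -0.57],
    [-1.2, 0.1, 0, 0, 0, 0, -0.57],
    [-2, 0.1, 0, 0, 0, 0, -0.57],
    [-3, 0.1, 0, 0, 0, 0, -0.57],
    [-4, 0.1, 0, 0, 0, 0, -0.57],
    [-5, 0.1, 0, 0, 0, 0, -0.57],
    [-6, 0.1, 0, 0, 0, 0, -0.57],
    [-7, 0.1, 0, 0, 0, 0, -0.57]
  ]
}}

```text
clock: 9.7
tcp_pos: [640.3, -12.8, 54.8]
orientation: [0.0, 0.745, 0.668, 0.0]
wrist_force: [0.0, 3.7, 3.9]
grip_width: 19.9
finger_force: 2.2
```

Emit:
{"name": "jog_arm", "arguments": {
  "steps": [
    [-1, 0, 0, 0, 0, 0, -0.57],
    [-2, 0, 0, 0, 0, 0, -0.57],
    [-3, 0, 0, 0, 0, 0, -0.57],
    [-4, 0, 0, 0, 0, 0, -0.57],
    [-5, 0, 0, 0, 0, 0, -0.57],
    [-6, 0, 0, 0, 0, 0, -0.57],
    [-7, 0, 0, 0, 0, 0, -0.57],
    [-8, 0, 0, 0, 0, 0, -0.57],
    [-9, 0, 0, 0, 0, 0, -0.57],
    [-9.4, 0, 0, 0, 0, 0, -0.57],
    [-9.4, 0, 0, 0, 0, 0, -0.57],
    [-9.4, 0, -5, 0, 0, 0, -0.57]
  ]
}}

```text
clock: 10.9
tcp_pos: [626.4, -105.5, 99.6]
orientation: [-0.004, 0.745, 0.668, -0.003]
wrist_force: [-0.1, -1.1, 0.7]
grip_width: 20.0
finger_force: 0.0
```

Emit:
{"name": "jog_arm", "arguments": {
  "steps": [
    [0, 0, -5, 0, 0, 0, -0.57],
    [0, 0, -9, 0, 0, 0, -0.57],
    [0, 0, -9, 0, 0, 0, -0.57],
    [0, 0, -9, 0, 0, 0, -0.57]
  ]
}}

```text
clock: 11.3
tcp_pos: [630.2, -105.4, 195.5]
orientation: [0.001, 0.745, 0.668, 0.001]
wrist_force: [-0.8, -0.0, -0.1]
grip_width: 19.8
finger_force: 0.0
```

```bash
python3 - <<'E'
from h import *
from rig import arm
np.set_printoptions(precision=0,suppress=True)
for n in("scene","side"):
    c=arm.read_camera(n);P=pts(c);Q=P[...,:2]-C;x=Q@X;y=Q@Y;v=c["img"].max(-1)
    if n=="side":cv2.imwrite("pics/sd4.png",c["img"][:,:,::-1])
    for nm,lo,hi,a,b in(("tray",-170,170,-250,-120),("deck",-165,130,-100,60)):
        m=((v<110)&(c["img"].std(-1)<15)&(x>lo)&(x<hi)&(y<b)&(y>a)&(P[...,2]<105)).astype(np.uint8)
        k,l,s,ce=cv2.connectedComponentsWithStats(m)
        for i in range(1,k):
            if s[i,4]>30:q=l==i;print(n,nm,s[i,4],ce[i],np.median(np.c_[x[q],y[q],P[q][:,2]],axis=0))
print(arm.observe()["clock"],arm.observe()["tcp_pos"])
E
```

```text
scene tray 88 [309. 178.] [ -84. -160.   19.]
scene tray 96 [296. 191.] [ -23. -160.   20.]
scene tray 108 [268. 217.] [  98. -162.   19.]
scene deck 47 [358. 174.] [-143.  -31.   71.]
scene deck 97 [329. 217.] [33.  4. 81.]
side tray 87 [298. 185.] [  89. -162.   18.]
side tray 94 [338. 195.] [ -32. -164.   18.]
side tray 117 [361. 203.] [ -95. -162.   18.]
side deck 1365 [306. 205.] [ 29. -72.  49.]
side deck 81 [366. 229.] [-149.  -27.   67.]
11.4 [ 629. -106.  194.]
```

View pics/sd4.png

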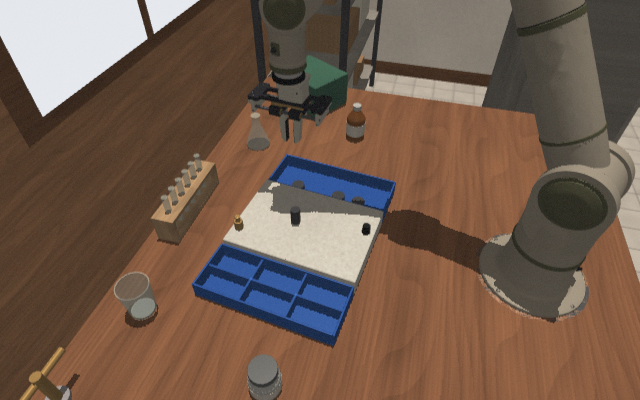

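All three discs lie in the plain tray, at (298,185), (338,195) and (361,203). The slug (295,215), stopper (366,229), knob (238,223), bottle and jar have not moved, and the arm is clear.

```bash
python3 -c "
from rig import arm
print(arm.sign_off())"
```

```text
the job is handed in; nothing more can be done
None
```

I swept all three slotted masses off the deck; they lie flat in the plain blue tray. The other five objects are still standing where they were, and I handed the job in at about 11.4 s.

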